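# Open a child-resistant bottle and index it under the filling nozzle

## Task

Unlock the child-resistant cap of the brown bottle in the filling carousel: press it down against its spring and, keeping it down, turn it counter-clockwise about 70 degrees. Lift the cap off and set it down flat, open side down, in the steel tray. Then push the turntable clockwise by one position, so that it clicks home with the open bottle under the nozzle, without knocking the nozzle or the jar, bottle and timer standing nearby, and let go of everything.

Things in the scene. Friction and masses are not known exactly. Their poses are not given: they have to be found in the camera images.
- cap_bar (a point): Centre of the grip bar across the top of the white ribbed child-resistant cap (loose, 60 g). Bar 52 mm long (x axis), 12 mm wide, 14 mm high: top 7 mm above this point, the cap's flat deck (fingertips can press on it either side of the bar) 7 mm below. Cap 62 mm wide, 41 mm high; its lower edge is 34 mm below this point. Locked: 20 mm above bottle_mouth; unlocked and let up: 26 mm.
- bottle_mouth (a point): Centre of the rim of the brown bottle (58 mm diameter), 165 mm above the bench, moving with the turntable; the bottle is clamped in its nest, 75 mm from the turntable's axis, and stays there. z up; the x axis lies along the cap's bar while it is locked.
- turntable (a joint): Turn of the aluminium turntable (190 mm diameter, top 40 mm above the bench) about its upright axis in rad, growing clockwise seen from above. 0 at the start; the next position is 1.571. A sprung roller holds it at every 90 degrees (at a peg: 10 N to leave, up to 18 N to enter) and draws it home over the last 3 degrees. Turning the cap does not overcome it.
- turn_axis (a point): Point on the turntable's axis at the height of its top face; belongs to the fixed white base (230 mm diameter) of the carousel. The nozzle post stands on the base's +y side, its outermost edge 165 mm from the axis.
- push_peg (a point): One of 4 upright pegs (15 mm diameter, black sleeve) on the turntable, 80 mm from its axis, half-way between the nests; this point is 15 mm below its top, 40 mm above the turntable's top. It stands 135 degrees behind the bottle (rear right): pushed clockwise a quarter turn it stays clear of bottle and nozzle. The empty nests beside it are rings 69 mm wide, 16 mm high.
- nozzle_tip (a point): Lower end of the thin steel swan-neck filling nozzle over the left-hand station, 6 mm above the height of the bottle's rim; the neck rises 28 mm above this point and runs outwards to its post. The capped bottle cannot pass under it.
- nozzle: The nozzle with its post (fixed to the carousel's base); must not be knocked. Its origin is at the centre of the base's underside on the bench.
- safety_cap: The cap; origin at the centre of its lower edge, z up, x along the bar. Inside, a spring (6 N at rest, 1 N more per mm) holds 3 lugs up behind teeth 4 mm deep. To unlock, press it down 5 to 6 mm (12 N; stop at 6), keep it down and turn it counter-clockwise seen from above by 62 to 75 degrees (stop at 75), then let it up and lift it straight off. Not pressed, it turns 4 degrees at most.
- tray_floor (a point): Centre of the inner floor of the shallow steel tray (outside 120 x 150 mm along its x and y, walls 3 mm thick, rim 13 mm above the floor), 3 mm above the bench. Fixed.
- specimen_jar: Bystander: specimen jar with white lid, 62 mm diameter, 72 mm high; origin at the centre of its underside.
- reagent_bottle: Bystander: brown reagent bottle with blue cap standing on the bench, 69 mm diameter, 134 mm high; origin at the centre of its underside.
- lab_timer: Bystander: white lab timer, 66 x 64 x 28 mm; origin at the centre of its underside.
There are look-alikes about, which are no part of the job. What is shaped like the safety_cap but blue or orange is not meant.

How it is judged:
By the outcome, as a careful person would: the job done as asked, in the order asked, and still so for the second after the job is handed in, with the robot touching nothing.
It also fails if it takes over 72 s, if anything falls off the work surface, if the arm or the gripper's body presses on something with over 40 N, if the wrist force passes 120 N, or if a joint passes its speed limit or range.

## Robot

A 7-joint arm with a two-finger parallel gripper is mounted at the origin on the work surface; the furniture and walls round the work are solid. World frame = base frame: x ahead of the robot, y to its left, z up, the work surface at z = 0. Lengths are in m, angles in rad, forces in N, time in s.
With the tool pointing down it reaches from about 0.425 to 0.95 m from the base axis. Payload 4.7 kg.
Tool frame: the origin (TCP) lies midway between the tips of the shut fingers; the grasp point (between the pads) lies ctrl.grip_point_offset behind it (ctrl.grip_point_offset is the distance from the TCP to the grasp point, in m); z points along the fingers, y is the line along which they close (so a half turn about z gives the same grasp; the last joint's range is limited). The gripper opens to 87 mm and grips with 3 to 60 N. Pads are 19 mm wide; open, the fingers measure 117 mm over their backs; the gripper's body (75 mm by 190 mm) begins 51 mm behind the grasp point.
Start: joints at [-1.174, 0.469, -0.049, 1.532, 0.024, 1.141, -0.082], TCP at [0.279, 0.615, 0.223] pointing down, gripper open.
Joint ranges: [-2.59, 2.59], [-0.33, 1.99], [-1.39, 1.29], [0.1, 2.45], [-1.04, 4.18], [0.21, 1.99], [-2.66, 2.66]. Speed limits (rad/s): [2.57, 2.57, 3.14, 3.14, 3.14, 3.14, 3.14].

## Interface

Orientations are given as a rotation vector (axis times angle).
In Python, from workcell import ctrl, eyes, spotter gives the robot as it stands.
- The arm moves only by the tool play_rows, never from a script. Its argument "motion" is a list of rows, each an object with "travel": the shift along the tool's x, y, z each as a share of 15 cm, from -1 to 1, a list of three; "turn": the turn, a rotation vector about the tool's x, y, z each as a share of 120 degrees, from -1 to 1, a list of three; "grip": the gripper's target within -1 to 1 (fully open at 1, half-way at 0, shut at -1). A call has 1 to 8 rows; each row shifts and turns the commanded pose from where the row before left it, along the tool's axes as they then stand; what a row does not reach is not made up. A row lasts 1/10 s, in which the tool goes at most 50 mm and 8.59 degrees, less where a joint would pass 70% of its speed; a pose out of reach is approached as far as the arm can. A call with a number of a shift or a turn outside -1 to 1 is refused whole. A call with a gripper value outside its range is refused whole. The fingers move at their own pace and stop on an object; "newtons" is the grip in N (left out, the last holds). Time passes only in rows, so rows that do not move let the fingers close. It gives the time, the measured TCP pose, the force, the opening and the grip force at its end, in the units of the state.
- ctrl.state(): the state, without advancing time (a new reading comes with each control period).
- eyes.camera(name): name is "scene" or "side" or "wrist"; returns (picture, depth): 420x560x3 uint8, red, green, blue; 420x560 float32, m along the optical axis (not along the pixel's ray), 0 where there is no reading.
- eyes.camera_params(name): a dict with "fx", "fy", "cx", "cy" (pixels), "dist_coeffs" ([k1, k2, p1, p2, k3] as OpenCV has them; the pictures are not rectified), "rvec" (rotation vector, rad) and "tvec" (3), from world to camera coordinates, as OpenCV has them. Camera axes: x right, y down, z forward; pixel columns grow to the right and rows downward; lengths in m; the calibration is good to about 2 mm. A picture is of the moment at which its call begins: read the wrist's pose just before it. camera_params takes no time and is no camera call; for the wrist camera it gives the pose at the moment of the call.
- ctrl.sign_off(): hands the job in; it is judged then, once.
Trained networks look in the newest picture that a camera, given by its name, has taken for a name from the list of things; names that differ only in an ending like _2 or _b are one class to them, and where a whole thing is asked for, a point or a joint stands for the part that bears it (a point fixed in the world has none). Each returns a list of dicts, best first, with "p" (0 to 1); they miss things now and then, are a little off and sometimes report something else, mostly with a low value. They report only what shows in the picture. A call takes as long as a camera call. They do not tell look-alikes from the thing itself.
- spotter.recognise(camera, name): "box" ([left, top, right, bottom] in pixels, round what is visible of it).
The state is a dict: "time_s": time; "joint_pos": joint angles; "joint_velocities": joint speeds; "joint_efforts": joint torques, N m; "eef_pos": TCP position; "tcp_rot": TCP orientation; "wrist_force": force on the tool from outside, world axes, zero at the start; "moment": the same for the moment, N m; "width": finger opening in m; "finger_force": force on a finger pad.
Only numpy, scipy, OpenCV 4.12 (cv2) and the standard library are available. Lean on these libraries where they do the work, as an engineer would, in place of code of your own. Each camera call takes 0.05 s, during which the arm holds its last target. There are 200 camera calls.

## Working session

There is one attempt and no reset: what is moved stays moved. The work goes in short steps, Python scripts to look and compute and a tool call to move; the robot and the scene stay as the last step left them, time stands still between calls to the robot, and variables do not carry over. Pictures are saved under pics/ and viewed, at most 10 in all, crops included, and the job is handed in when it is done.

Besides the shell and the picture viewer there is one more tool, called after "Call:" as name(argument=value, ...), one argument or row to a line, values as JSON. play_rows: Moves the arm, as the interface text tells. Shift numbers are shares of 15 cm and turn numbers shares of 120 degrees, none past 1 either way. Its arguments: {"type":"object","properties":{"motion":{"type":"array","items":{"type":"object","properties":{"travel":{"type":"array","items":{"type":"number"}},"turn":{"type":"array","items":{"type":"number"}},"grip":{"type":"number"}}}},"newtons":{"type":"number"}},"required":["motion"]}

```bash
mkdir -p pics; cat > h.py <<'E'
import numpy as np, cv2
from workcell import ctrl, eyes, spotter
def cam(n):
    P=eyes.camera_params(n); im,d=eyes.camera(n); return im,d,P
def w(P,d,u,v,depth=None):
    K=np.array([[P['fx'],0,P['cx']],[0,P['fy'],P['cy']],[0,0,1]])
    p=cv2.undistortPoints(np.array([[[u,v]]],float),K,np.array(P['dist_coeffs'],float))[0,0]
    z=depth if depth else d[int(round(v)),int(round(u))]
    R=cv2.Rodrigues(np.array(P['rvec'],float))[0]
    return R.T@(np.array([p[0]*z,p[1]*z,z])-np.array(P['tvec'],float).ravel())
def cloud(P,d):
    K=np.array([[P['fx'],0,P['cx']],[0,P['fy'],P['cy']],[0,0,1]])
    h,wd=d.shape; u,v=np.meshgrid(np.arange(wd),np.arange(h))
    p=cv2.undistortPoints(np.stack([u,v],-1).reshape(-1,1,2).astype(float),K,np.array(P['dist_coeffs'],float))[:,0]
    z=d.reshape(-1); X=np.c_[p*z[:,None],z]
    R=cv2.Rodrigues(np.array(P['rvec'],float))[0]
    X=(X-np.array(P['tvec'],float).ravel())@R
    X[z<=0]=np.nan
    return X.reshape(h,wd,3)
def save(n,im): cv2.imwrite('pics/'+n+'.png',im[...,::-1])
E
python3 - <<'E'
from h import *
print(ctrl.state(), ctrl.grip_point_offset)
names=['safety_cap','cap_bar','bottle_mouth','turntable','push_peg','nozzle','nozzle_tip','tray_floor','specimen_jar','reagent_bottle','lab_timer']
for c in ['scene','side']:
    im,d,P=cam(c); save(c,im); np.savez(c+'.npz',im=im,d=d)
    for n in names:
        try: print(c,n,[(np.round(r['box']).tolist(),round(r['p'],2)) for r in spotter.recognise(c,n)[:4]])
        except Exception as e: print(n,e)
a=cv2.imread('pics/scene.png');b=cv2.imread('pics/side.png')
E
```

```text
{'time_s': 0.0, 'joint_pos': array([-1.17386981,  0.46943348, -0.04858615,  1.53370011,  0.02406409,
        1.14097729, -0.08231065]), 'joint_velocities': array([-0.00171396,  0.00021175, -0.00051199, -0.00138357,  0.0022165 ,
        0.00086908,  0.00103204]), 'joint_efforts': array([-4.94091801e-04, -5.07971692e+01, -8.10560212e-02, -2.36156684e+01,
       -6.13343040e-02,  3.81200924e-02,  1.83028869e-04]), 'eef_pos': array([0.27856328, 0.61418145, 0.22150214]), 'tcp_rot': array([-6.63769191e-01, -3.07029260e+00,  2.98270402e-03]), 'wrist_force': array([-0.63882522,  0.13982853,  0.08242203]), 'moment': array([ 0.02347895,  0.03040235, -0.01180441]), 'finger_force': 0.0, 'width': 0.08674711090347972} 0.0187
scene safety_cap [([255.0, 186.0, 278.0, 203.0], 0.69), ([242.0, 166.0, 260.0, 184.0], 0.62), ([219.0, 178.0, 237.0, 196.0], 0.48)]
scene cap_bar [([257.0, 183.0, 278.0, 202.0], 0.85), ([218.0, 180.0, 234.0, 196.0], 0.64), ([244.0, 178.0, 319.0, 244.0], 0.62), ([240.0, 169.0, 259.0, 184.0], 0.45)]
scene bottle_mouth [([258.0, 182.0, 313.0, 231.0], 0.92)]
scene turntable [([254
[... 780 characters left out ...]
75.0, 215.0, 302.0, 243.0], 0.38), ([217.0, 228.0, 304.0, 330.0], 0.23)]
side turntable [([223.0, 234.0, 300.0, 299.0], 0.69)]
side push_peg [([221.0, 237.0, 302.0, 299.0], 0.84), ([310.0, 230.0, 334.0, 249.0], 0.51)]
side nozzle [([266.0, 244.0, 277.0, 321.0], 0.63), ([221.0, 236.0, 299.0, 297.0], 0.53)]
side nozzle_tip [([259.0, 245.0, 277.0, 321.0], 0.81), ([271.0, 188.0, 317.0, 220.0], 0.41)]
side tray_floor [([270.0, 188.0, 318.0, 221.0], 0.84), ([219.0, 235.0, 302.0, 300.0], 0.46)]
side specimen_jar [([235.0, 192.0, 250.0, 218.0], 0.83), ([220.0, 233.0, 300.0, 297.0], 0.73)]
side reagent_bottle [([249.0, 146.0, 268.0, 185.0], 0.59)]
side lab_timer [([307.0, 230.0, 332.0, 250.0], 0.74)]
```

```bash
python3 - <<'E'
import cv2,numpy as np
a=cv2.imread('pics/scene.png')[140:330,200:420];b=cv2.imread('pics/side.png')[130:380,200:350]
a=cv2.resize(a,None,fx=2.1,fy=2.1,interpolation=2);b=cv2.resize(b,None,fx=2.1,fy=2.1,interpolation=2)
o=np.zeros((530,790,3),np.uint8);o[:a.shape[0],:a.shape[1]]=a;o[:b.shape[0],470:470+b.shape[1]]=b
cv2.imwrite('pics/c1.png',o)
E
```

```text
(no output)
```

View pics/c1.png

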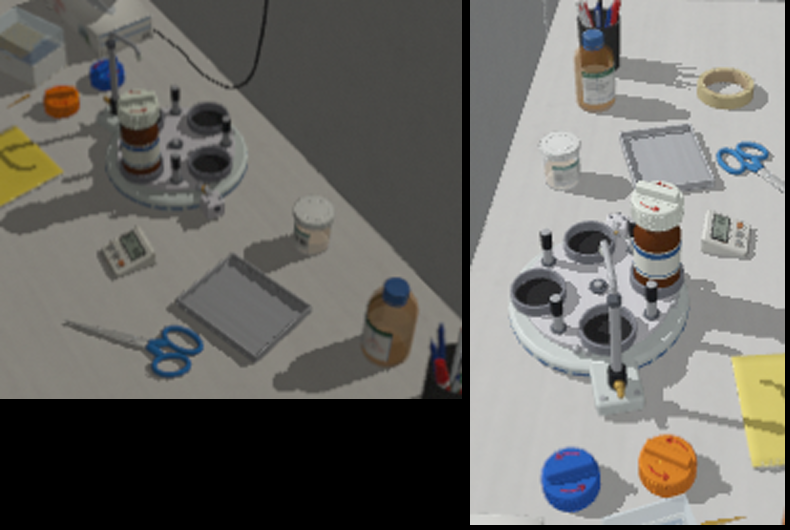

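View pics/scene.png

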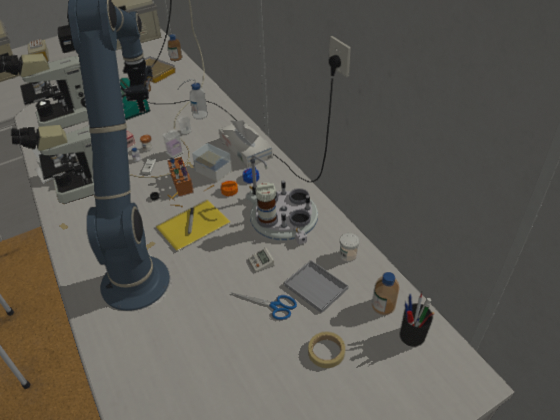

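The candidates in the scene picture are the white cap on the carousel bottle (267,191), a blue cap (250,175) and an orange one (229,187). The white one on the brown bottle fits the description. The tray is at (317,285), the timer at (262,260), the jar at (349,247) and the reagent bottle at (386,293).

```bash
cat >> h.py <<'E'
def P2(c): return eyes.camera_params(c)
E
python3 - <<'E'
from h import *
C={}
for c in ['scene','side']:
    z=np.load(c+'.npz'); P=P2(c); X=cloud(P,z['d']); C[c]=(X,z['im'])
    R=cv2.Rodrigues(np.array(P['rvec'],float))[0]; print(c,'campos',np.round(-R.T@np.array(P['tvec']).ravel(),3))
def med(c,u,v): print(c,u,v,np.round(C[c][0][v,u],3))
for u,v in [(267,186),(267,205),(317,285),(349,240),(386,278),(262,260),(284,208),(250,175)]: med('scene',u,v)
S=lambda x,y:(200+int((x-470)/2.1),130+int(y/2.1))
for x,y in [(656,195),(598,283),(668,155),(560,140),(592,40),(726,235)]: med('side',*S(x,y))
# rendered top-down: x right? image rows=-x, cols=-y
x=C['side'][0]
cen=x[S(598,283)[1],S(598,283)[0]]; 
W=np.zeros((600,800,3),np.uint8)
for k,(c,ox) in enumerate([('scene',0),('side',400)]):
    X,im=C[c]; p=X.reshape(-1,3); col=im.reshape(-1,3)
    o=np.argsort(np.nan_to_num(p[:,2],nan=-9)); p=p[o];col=col[o]
    r=300-(p[:,0]-cen[0])*900; q=200-(p[:,1]-cen[1])*900
    for a,b,cc in zip(r,q,col):
        if 2<a<598 and 2<b<398: W[int(a)-1:int(a)+2,ox+int(b)-1:ox+int(b)+2]=cc[::-1]
print('cen',cen); cv2.imwrite('pics/top.png',W)
E
```

```text
scene campos [-0.052 -1.079  1.183]
side campos [0.423 0.696 0.786]
scene 267 186 [ 0.464 -0.016  0.19 ]
scene 267 205 [ 0.451 -0.032  0.13 ]
scene 317 285 [ 0.469 -0.299  0.008]
scene 349 240 [ 0.617 -0.246  0.073]
scene 386 278 [ 0.584 -0.459  0.134]
scene 262 260 [ 0.371 -0.137  0.021]
scene 284 208 [0.533 0.008 0.046]
scene 250 175 [0.524 0.245 0.029]
side 288 222 [ 0.462 -0.002  0.188]
side 260 264 [0.534 0.011 0.048]
side 294 203 [ 0.461 -0.315  0.004]
side 242 196 [ 0.622 -0.254  0.07 ]
side 258 149 [ 0.592 -0.443  0.131]
side 321 241 [ 0.373 -0.116  0.023]
cen [0.5343526  0.01052551 0.04826151]
```

View pics/top.png

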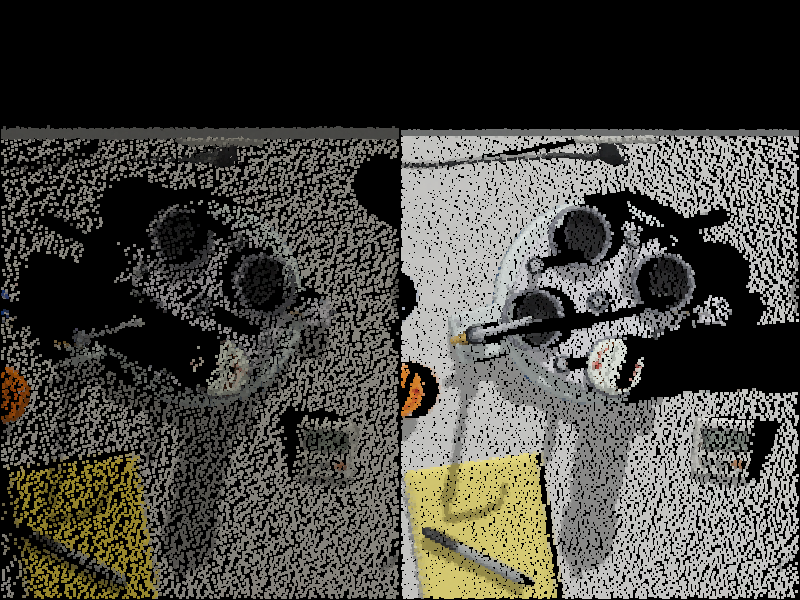

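The top-down map puts the axis near (0.534, 0.011) and the white cap near (0.463, -0.010), a radius of 74 mm as described. The nozzle is on the +y side. Next I'll fit the bar direction and the other points, and write a move planner.

```bash
cat >> h.py <<'E'
from scipy.spatial.transform import Rotation as Ro
def plan(pos,ydeg,n,start=None,grip=None):
    """rows to bring TCP to pos, tool z down, tool y at heading ydeg (mod 180, nearest)"""
    s=ctrl.state(); p0=np.array(s['eef_pos']); R0=Ro.from_rotvec(s['tcp_rot'])
    if start is not None: p0,R0=start
    y=R0.as_matrix()[:,1]; h=np.degrees(np.arctan2(y[1],y[0]))
    if ydeg is None: ydeg=h
    dl=(ydeg-h+90)%180-90; a=np.radians(h+dl)
    yv=np.array([np.cos(a),np.sin(a),0]); zv=np.array([0,0,-1.]); R1=Ro.from_matrix(np.c_[np.cross(yv,zv),yv,zv])
    rv=(R0.inv()*R1).as_rotvec()/n; R=R0; d=(np.array(pos)-p0)/n
    print('heading %.1f -> %.1f, dist %.3f'%(h,h+dl,np.linalg.norm(d*n)))
    for i in range(n):
        print('{"travel":%s,"turn":%s}'%(np.round(R.inv().apply(d)/.15,4).tolist(),np.round(rv/np.radians(120),4).tolist())); R=R*Ro.from_rotvec(rv)
E
python3 - <<'E'
from h import *
for c in ['scene','side']:
    z=np.load(c+'.npz'); X=cloud(P2(c),z['d']).reshape(-1,3)
    m=(np.hypot(X[:,0]-.463,X[:,1]+.01)<.045)&(X[:,2]>.15); q=X[m]
    print(c,m.sum(),'z pct',np.round(np.percentile(q[:,2],[50,80,90,97]),3))
    t=q[q[:,2]>.186]; u,s,v=np.linalg.svd(t[:,:2]-t[:,:2].mean(0)); print(len(t),t.mean(0).round(4),'bar deg',np.degrees(np.arctan2(v[0,1],v[0,0])).round(1),s.round(3))
    w_=X[(X[:,0]>.66)&(abs(X[:,1])<.2)&(X[:,2]>.1)]; print('wall x min',np.nanmin(w_[:,0]) if len(w_) else None)
P=eyes.camera_params('wrist'); s=ctrl.state()
R=cv2.Rodrigues(np.array(P['rvec'],float))[0]; cp=-R.T@np.array(P['tvec']).ravel()
T=Ro.from_rotvec(s['tcp_rot'])
print('cam in tool',T.inv().apply(cp-s['eef_pos']).round(3),'cam z in tool',T.inv().apply(R[2]).round(3),'cam x',T.inv().apply(R[0]).round(2))
plan([.463,-.01,.36],65.6,16)
E
```

```text
scene 305 z pct [0.179 0.187 0.192 0.195]
67 [ 0.4593 -0.0129  0.1915] bar deg 161.9 [0.122 0.036]
wall x min 0.6827249369460918
side 518 z pct [0.178 0.185 0.191 0.193]
99 [ 0.4607 -0.0059  0.1905] bar deg 161.3 [0.148 0.036]
wall x min 0.6862940104285222
cam in tool [ 0.066 -0.001 -0.162] cam z in tool [-0.247  0.     0.969] cam x [-0.  1. -0.]
heading 65.6 -> 65.6, dist 0.666
{"travel":[-0.1774, -0.2054, -0.0573],"turn":[0.0, 0.0, 0.0]}
{"travel":[-0.1774, -0.2054, -0.0573],"turn":[0.0, 0.0, 0.0]}
{"travel":[-0.1774, -0.2054, -0.0573],"turn":[0.0, 0.0, 0.0]}
{"travel":[-0.1774, -0.2054, -0.0573],"turn":[0.0, 0.0, 0.0]}
{"travel":[-0.1774, -0.2054, -0.0573],"turn":[0.0, 0.0, 0.0]}
{"travel":[-0.1774, -0.2054, -0.0573],"turn":[0.0, 0.0, 0.0]}
{"travel":[-0.1774, -0.2054, -0.0573],"turn":[0.0, 0.0, 0.0]}
{"travel":[-0.1774, -0.2054, -0.0573],"turn":[0.0, 0.0, 0.0]}
{"travel":[-0.1774, -0.2054, -0.0573],"turn":[0.0, 0.0, 0.0]}
{"travel":[-0.1774, -0.2054, -0.0573],"turn":[0.0, 0.0, 0.0]}
{"travel":[-0.1774, -0.2054, -0.0573],"turn":[0.0, 0.0, 0.0]}
{"travel":[-0.1774, -0.2054, -0.0573],"turn":[0.0, 0.0, 0.0]}
{"travel":[-0.1774, -0.2054, -0.0573],"turn":[0.0, 0.0, 0.0]}
{"travel":[-0.1774, -0.2054, -0.0573],"turn":[0.0, 0.0, 0.0]}
{"travel":[-0.1774, -0.2054, -0.0573],"turn":[0.0, 0.0, 0.0]}
{"travel":[-0.1774, -0.2054, -0.0573],"turn":[0.0, 0.0, 0.0]}
```

Call:
play_rows(
  motion=[
    {"travel": [-0.1,-0.15,-0.2],"turn": [0,0,0],"grip": 1},
    {"travel": [-0.18,-0.21,-0.2],"turn": [0,0,0],"grip": 1},
    {"travel": [-0.18,-0.21,-0.2],"turn": [0,0,0],"grip": 1},
    {"travel": [-0.18,-0.21,-0.1],"turn": [0,0,0],"grip": 1},
    {"travel": [-0.18,-0.21,-0.1],"turn": [0,0,0],"grip": 1},
    {"travel": [-0.18,-0.21,-0.1],"turn": [0,0,0],"grip": 1},
    {"travel": [-0.18,-0.21,0],"turn": [0,0,0],"grip": 1},
    {"travel": [-0.18,-0.21,0],"turn": [0,0,0],"grip": 1},
  ],
)

```text
time_s: 2.0
eef_pos: [0.3641, 0.3094, 0.357]
tcp_rot: [0.664, 3.07, 0.003]
wrist_force: [0.9, 0.8, 0.2]
width: 0.0871
finger_force: 0.0
```

```bash
python3 - <<'E'
from h import *
s=ctrl.state(); print(s['joint_pos'].round(2),s['eef_pos'].round(3))
plan([.461,-.009,.34],71.6,8)
for c in ['scene','side']:
    z=np.load(c+'.npz'); X=cloud(P2(c),z['d']).reshape(-1,3)
    for lo in [-.2,-.1,0,.1]:
      for za in [.01,.1,.2]:
        q=X[(X[:,0]>.66)&(X[:,1]>lo)&(X[:,1]<lo+.1)&(X[:,2]>za)&(X[:,2]<za+.1)]; 
        if len(q): print(c,lo,za,len(q),np.percentile(q[:,0],[0,5,50,95]).round(3))
E
```

```text
[-0.87  0.04  0.08  1.79 -0.    1.31  0.36] [0.364 0.309 0.357]
heading 65.6 -> 71.6, dist 0.333
{"travel":[-0.1831, -0.2084, 0.0139],"turn":[0.0001, 0.0, -0.0062]}
{"travel":[-0.1804, -0.2107, 0.0139],"turn":[0.0001, 0.0, -0.0062]}
{"travel":[-0.1776, -0.2131, 0.0139],"turn":[0.0001, 0.0, -0.0062]}
{"travel":[-0.1748, -0.2154, 0.014],"turn":[0.0001, 0.0, -0.0062]}
{"travel":[-0.172, -0.2176, 0.014],"turn":[0.0001, 0.0, -0.0062]}
{"travel":[-0.1691, -0.2199, 0.0141],"turn":[0.0001, 0.0, -0.0062]}
{"travel":[-0.1662, -0.2221, 0.0141],"turn":[0.0001, 0.0, -0.0062]}
{"travel":[-0.1633, -0.2242, 0.0141],"turn":[0.0001, 0.0, -0.0062]}
scene -0.2 0.01 441 [0.674 0.717 0.72  0.723]
scene -0.2 0.1 491 [0.714 0.716 0.719 0.722]
scene -0.2 0.2 570 [0.715 0.717 0.72  0.723]
scene -0.1 0.01 397 [0.713 0.716 0.719 0.722]
scene -0.1 0.1 436 [0.714 0.716 0.719 0.722]
scene -0.1 0.2 499 [0.694 0.717 0.72  0.722]
scene 0 0.01 339 [0.685 0.712 0.719 0.722]
scene 0 0.1 386 [0.687 0.691 0.718 0.722]
scene 0 0.2 453 [0.687 0.693 0.719 0.722]
scene 0.1 0.01 321 [0.68  0.714 0.718 0.722]
scene 0.1 0.1 360 [0.712 0.715 0.719 0.721]
scene 0.1 0.2 386 [0.714 0.716 0.719 0.722]
side -0.2 0.01 301 [0.719 0.72  0.721 0.722]
side -0.2 0.1 351 [0.719 0.72  0.721 0.722]
side -0.2 0.2 425 [0.719 0.72  0.721 0.722]
side -0.1 0.01 290 [0.719 0.72  0.721 0.722]
side -0.1 0.1 368 [0.719 0.72  0.721 0.722]
side -0.1 0.2 444 [0.719 0.72  0.721 0.722]
side 0 0.01 541 [0.69  0.693 0.721 0.722]
side 0 0.1 629 [0.69  0.692 0.721 0.722]
side 0 0.2 760 [0.692 0.695 0.721 0.722]
side 0.1 0.01 596 [0.688 0.693 0.72  0.722]
side 0.1 0.1 688 [0.718 0.719 0.72  0.722]
side 0.1 0.2 862 [0.718 0.719 0.72  0.722]
```

Call:
play_rows(
  motion=[
    {"travel": [-0.183,-0.208,0.015],"turn": [0,0,-0.006],"grip": 1},
    {"travel": [-0.18,-0.211,0.015],"turn": [0,0,-0.006],"grip": 1},
    {"travel": [-0.178,-0.213,0.015],"turn": [0,0,-0.006],"grip": 1},
    {"travel": [-0.175,-0.215,0.015],"turn": [0,0,-0.006],"grip": 1},
    {"travel": [-0.172,-0.218,0.015],"turn": [0,0,-0.006],"grip": 1},
    {"travel": [-0.169,-0.22,0.015],"turn": [0,0,-0.006],"grip": 1},
    {"travel": [-0.166,-0.222,0.015],"turn": [0,0,-0.006],"grip": 1},
    {"travel": [-0.163,-0.224,0.015],"turn": [0,0,-0.006],"grip": 1},
  ],
)

```text
time_s: 2.8
eef_pos: [0.46, -0.0092, 0.3384]
tcp_rot: [0.507, 3.099, 0.001]
wrist_force: [0.6, 0.8, 0.5]
width: 0.0869
finger_force: 0.0
```

Call:
play_rows(
  motion=[
    {"travel": [0,0,0],"turn": [0,0,0],"grip": 1},
    {"travel": [0,0,0],"turn": [0,0,0],"grip": 1},
  ],
)

```text
time_s: 3.0
eef_pos: [0.4598, -0.0081, 0.3382]
tcp_rot: [-0.512, -3.099, -0.001]
wrist_force: [-0.2, 1.3, -0.5]
width: 0.0872
finger_force: 0.0
```

```bash
python3 - <<'E'
from h import *
s=ctrl.state(); print(s['joint_pos'].round(2),s['eef_pos'].round(4),s['wrist_force'])
im,d,P=cam('wrist'); save('w1',im); np.savez('w1.npz',im=im,d=d)
X=cloud(P,d)
for n in ['cap_bar','safety_cap','nozzle_tip','push_peg']: print(n,[(np.round(r['box']).tolist(),round(r['p'],2)) for r in spotter.recognise('wrist',n)[:4]])
q=X.reshape(-1,3)
m=(np.hypot(q[:,0]-.461,q[:,1]+.009)<.05)&(q[:,2]>.16); q=q[m]; print(m.sum(),np.percentile(q[:,2],[10,50,80,90,97]).round(4))
t=q[q[:,2]>.186];pts=t[:,:2].astype(np.float32); print('rect',cv2.minAreaRect(pts),t.mean(0)); 
e=q[q[:,2]>.172]; print('disc',cv2.minEnclosingCircle(e[:,:2].astype(np.float32)))
R=cv2.Rodrigues(np.array(P['rvec'],float))[0]; print('cam',-R.T@np.array(P['tvec']).ravel())
E
```

```text
[-0.51  0.    0.44  1.87 -0.    1.27  1.18] [ 0.4598 -0.0081  0.3382] [-0.24574679  1.3067635  -0.46442115]
cap_bar [([458.0, 134.0, 505.0, 180.0], 0.95), ([420.0, 63.0, 477.0, 114.0], 0.74), ([238.0, 155.0, 306.0, 227.0], 0.68)]
safety_cap [([460.0, 130.0, 508.0, 184.0], 0.91), ([424.0, 64.0, 474.0, 112.0], 0.9), ([241.0, 157.0, 308.0, 227.0], 0.85)]
nozzle_tip [([386.0, 141.0, 461.0, 222.0], 0.66)]
push_peg [([231.0, 140.0, 390.0, 274.0], 0.79)]
60437 [0.3864 0.4438 0.451  0.4546 0.4569]
rect ((0.457451730966568, -0.007737495005130768), (0.09972142428159714, 0.05948689952492714), 71.37037658691406) [ 0.43921387 -0.0012693   0.43314245]
disc ((0.46086597442626953, -0.008956478908658028), 0.050050243735313416)
cam [0.39718223 0.01189396 0.49970854]
```

View pics/w1.png

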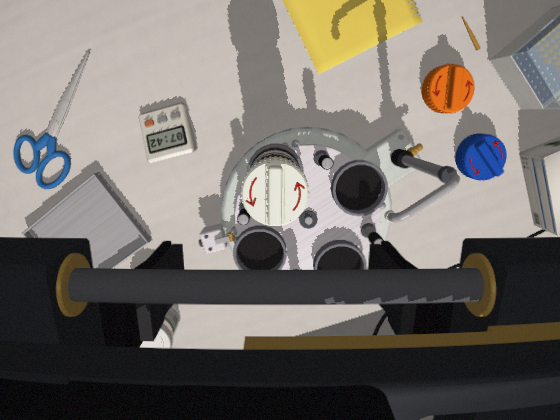

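The white cap is at (275,192), with its bar running up the image (163–222), so it is along tool x and the heading is already right. The blue cap at (481,157) and orange cap at (447,88) are the look-alikes. Next I'll measure the cap precisely and confirm it in a crop.

```bash
python3 - <<'E'
from h import *
z=np.load('w1.npz'); P=P2('wrist'); X=cloud(P,z['d']); im=z['im']
cv2.imwrite('pics/w1c.png',cv2.resize(im[110:280,190:460,::-1],None,fx=2.9,fy=2.9,interpolation=2))
q=X.reshape(-1,3)
def reg(c,r,lo,hi): 
    m=(np.hypot(q[:,0]-c[0],q[:,1]-c[1])<r)&(q[:,2]>lo)&(q[:,2]<hi); return q[m]
e=reg((.461,-.009),.05,.170,.21); print(len(e),'z',np.percentile(e[:,2],[5,25,50,75,90,97]).round(4))
print('disc',cv2.minEnclosingCircle(e[:,:2].astype(np.float32)))
t=e[e[:,2]>.187]; print('bar',cv2.minAreaRect(t[:,:2].astype(np.float32)),t.mean(0).round(4))
# white pixels disc / bar edges in image
def at(u,v,zw):
    o=w(P,None,u,v,1.0); R=cv2.Rodrigues(np.array(P['rvec'],float))[0]; c=-R.T@np.array(P['tvec']).ravel()
    return c+(o-c)*(zw-c[2])/(o[2]-c[2])
print('bar ends',at(276,164,.192),at(276,222,.192))
for u,v,n in [(323,156,'axisward'),(308,219,'hub'),(370,230,'peg?'),(243,216,'pegL'),(395,216,'tip?'),(90,220,'tray')]: print(n,X[v,u].round(4))
E
```

```text
3596 z [0.1756 0.1769 0.1777 0.1797 0.1911 0.1918]
disc ((0.4610685110092163, -0.008916709572076797), 0.031121185049414635)
bar ((0.4606943130493164, -0.008734768256545067), (0.011316061951220036, 0.05135934427380562), 71.61760711669922) [ 0.4602 -0.0085  0.1909]
bar ends [0.43472298 0.00135343 0.192     ] [ 0.4821692  -0.01452082  0.192     ]
axisward [0.4564 0.0499 0.0816]
hub [0.5315 0.0119 0.0469]
peg? [0.5656 0.0811 0.0606]
pegL [ 0.4909 -0.0567  0.0935]
tip? [0.5101 0.0851 0.1915]
tray [ 0.448  -0.2835  0.0015]
```

View pics/w1c.png

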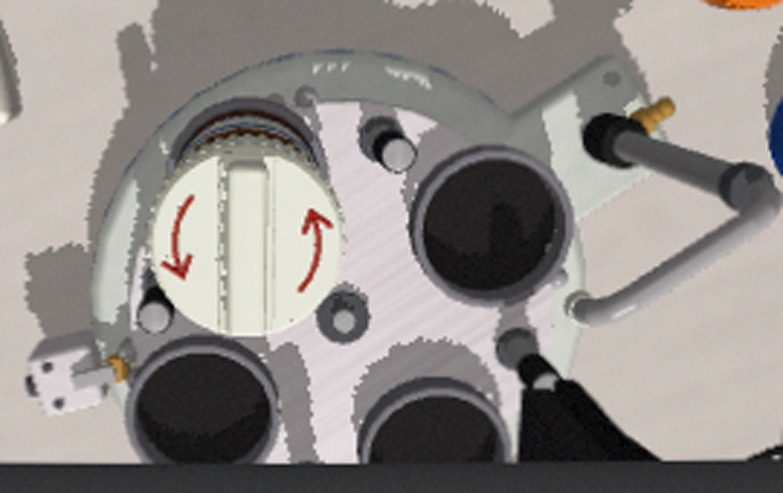

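The white ribbed cap with red arrows, sitting on the brown bottle, is confirmed. Bar centre is (0.461, -0.009), heading 161.6°, deck at 0.178. Descending.

Call:
play_rows(
  motion=[
    {"travel": [-0.009,-0.002,0.2],"turn": [0,0,0],"grip": 0},
    {"travel": [0,0,0.25],"turn": [0,0,0],"grip": 0},
    {"travel": [0,0,0.25],"turn": [0,0,0],"grip": 0},
    {"travel": [0,0,0.2],"turn": [0,0,0],"grip": 0},
    {"travel": [0,0,0.1],"turn": [0,0,0],"grip": 0},
    {"travel": [0,0,0.04],"turn": [0,0,0],"grip": 0},
    {"travel": [0,0,0],"turn": [0,0,0],"grip": 0},
  ],
  newtons=30,
)

```text
time_s: 3.95
eef_pos: [0.4609, -0.0077, 0.1818]
tcp_rot: [-0.507, -3.099, 0.001]
wrist_force: [0.1, -0.1, 0.8]
width: 0.0449
finger_force: 0.0
```

```bash
python3 - <<'E'
from h import *
s=ctrl.state(); print(s['joint_pos'].round(2),s['eef_pos'].round(4),s['wrist_force'].round(2),s['width'])
y=Ro.from_rotvec(s['tcp_rot']).as_matrix(); print(np.degrees(np.arctan2(y[1,1],y[0,1])),y[:,2].round(3))
E
```

```text
[-0.48  0.17  0.45  2.09 -0.09  0.91  1.28] [ 0.4609 -0.0077  0.1818] [ 0.12 -0.07  0.83] 0.044895956712124464
71.4280606142934 [-0.001 -0.    -1.   ]
```

Call:
play_rows(
  motion=[
    {"travel": [0,-0.006,0.02],"turn": [0,0,0],"grip": 0},
    {"travel": [0,0,0],"turn": [0,0,0],"grip": -1},
    {"travel": [0,0,0],"turn": [0,0,0],"grip": -1},
    {"travel": [0,0,0],"turn": [0,0,0],"grip": -1},
    {"travel": [0,0,0],"turn": [0,0,0],"grip": -1},
    {"travel": [0,0,0],"turn": [0,0,0],"grip": -1},
  ],
  newtons=30,
)

```text
time_s: 4.55
eef_pos: [0.4608, -0.0091, 0.1793]
tcp_rot: [0.509, 3.1, 0.0]
wrist_force: [-0.4, 0.6, 1.8]
width: 0.0117
finger_force: 30.5
```

Call:
play_rows(
  motion=[
    {"travel": [0,0,0.02],"turn": [0,0,0],"grip": -1},
    {"travel": [0,0,0.02],"turn": [0,0,0],"grip": -1},
    {"travel": [0,0,0],"turn": [0,0,0],"grip": -1},
  ],
)

```text
time_s: 4.85
eef_pos: [0.4609, -0.0091, 0.174]
tcp_rot: [-0.509, -3.1, -0.001]
wrist_force: [-3.0, 0.4, 10.9]
width: 0.0117
finger_force: 30.0
```

Call:
play_rows(
  motion=[
    {"travel": [0,0,0.02],"turn": [0,0,0],"grip": -1},
    {"travel": [0,0,0.01],"turn": [0,0,0],"grip": -1},
    {"travel": [0,0,0],"turn": [0,0,0],"grip": -1},
  ],
)

```text
time_s: 5.15
eef_pos: [0.4611, -0.0093, 0.1728]
tcp_rot: [-0.509, -3.099, -0.004]
wrist_force: [-12.5, -0.2, 36.9]
width: 0.0118
finger_force: 30.0
```

Call:
play_rows(
  motion=[
    {"travel": [0,0,-0.009],"turn": [0,0,0],"grip": -1},
    {"travel": [0,0,0],"turn": [0,0,-0.05],"grip": -1},
    {"travel": [0,0,0],"turn": [0,0,-0.05],"grip": -1},
  ],
  newtons=40,
)

```text
time_s: 5.45
eef_pos: [0.4621, -0.0091, 0.173]
tcp_rot: [0.177, 3.134, 0.003]
wrist_force: [-6.5, 0.3, 23.0]
width: 0.0115
finger_force: 40.1
```

Call:
play_rows(
  motion=[
    {"travel": [0,0,0],"turn": [0,0,-0.06],"grip": -1},
    {"travel": [0,0,0],"turn": [0,0,-0.06],"grip": -1},
    {"travel": [0,0,0],"turn": [0,0,-0.06],"grip": -1},
    {"travel": [0,0,0],"turn": [0,0,-0.06],"grip": -1},
    {"travel": [0,0,0],"turn": [0,0,-0.06],"grip": -1},
    {"travel": [0,0,0],"turn": [0,0,-0.06],"grip": -1},
    {"travel": [0,0,0],"turn": [0,0,-0.06],"grip": -1},
    {"travel": [0,0,0],"turn": [0,0,0],"grip": -1},
  ],
)

```text
time_s: 6.25
eef_pos: [0.4619, -0.0084, 0.173]
tcp_rot: [-1.172, 2.912, 0.002]
wrist_force: [-6.3, 2.0, 23.0]
width: 0.0116
finger_force: 40.0
```

```bash
python3 - <<'E'
from h import *
s=ctrl.state(); print(s['joint_pos'].round(2),s['eef_pos'].round(4),s['wrist_force'].round(2),s['moment'].round(2),s['width'])
y=Ro.from_rotvec(s['tcp_rot']).as_matrix(); print(np.degrees(np.arctan2(y[1,1],y[0,1])),y[:,2].round(3))
E
```

```text
[-0.33  0.18  0.3   2.09 -0.07  0.88  2.34] [ 0.4619 -0.0084  0.173 ] [-6.28  2.03 22.98] [ 0.41  1.64 -0.07] 0.011550419214761423
133.83953661494746 [ 0.002  0.003 -1.   ]
```

Call:
play_rows(
  motion=[
    {"travel": [0,0,0],"turn": [0,0,-0.03],"grip": -1},
    {"travel": [0,0,0],"turn": [0,0,-0.025],"grip": -1},
    {"travel": [0,0,0],"turn": [0,0,0],"grip": -1},
  ],
)

```text
time_s: 6.55
eef_pos: [0.4618, -0.0084, 0.173]
tcp_rot: [-1.335, 2.841, 0.002]
wrist_force: [-6.0, 1.9, 22.5]
width: 0.0116
finger_force: 40.0
```

```bash
python3 - <<'E'
from h import *
s=ctrl.state(); print(s['joint_pos'].round(2),s['eef_pos'].round(4),s['wrist_force'].round(2),s['moment'].round(2),s['width'])
y=Ro.from_rotvec(s['tcp_rot']).as_matrix(); print(np.degrees(np.arctan2(y[1,1],y[0,1])),y[:,2].round(3))
im,d,P=cam('side'); save('s2',im); cv2.imwrite('pics/s2c.png',cv2.resize(im[150:330,190:350,::-1],None,fx=3,fy=3,interpolation=2))
E
```

```text
[-0.32  0.17  0.28  2.09 -0.07  0.88  2.45] [ 0.4618 -0.0084  0.173 ] [-5.99  1.91 22.5 ] [ 0.37  1.66 -0.22] 0.011571860213632707
140.34214872635033 [ 0.002  0.003 -1.   ]
```

Call:
play_rows(
  motion=[
    {"travel": [0,0,-0.03],"turn": [0,0,0],"grip": -1},
    {"travel": [0,0,-0.03],"turn": [0,0,0],"grip": -1},
    {"travel": [0,0,-0.03],"turn": [0,0,0],"grip": -1},
    {"travel": [0,0,-0.03],"turn": [0,0,0],"grip": -1},
    {"travel": [0,0,0],"turn": [0,0,0],"grip": -1},
  ],
)

```text
time_s: 7.1
eef_pos: [0.4607, -0.0093, 0.188]
tcp_rot: [1.336, -2.843, 0.0]
wrist_force: [-0.6, 0.1, -0.2]
width: 0.0114
finger_force: 40.0
```

Call:
play_rows(
  motion=[
    {"travel": [0,0,-0.07],"turn": [0,0,0],"grip": -1},
    {"travel": [0,0,-0.1],"turn": [0,0,0],"grip": -1},
    {"travel": [0,0,-0.15],"turn": [0,0,0],"grip": -1},
    {"travel": [0,0,-0.15],"turn": [0,0,0],"grip": -1},
    {"travel": [0,0,-0.05],"turn": [0,0,0],"grip": -1},
  ],
)

```text
time_s: 7.6
eef_pos: [0.4618, -0.0093, 0.2682]
tcp_rot: [-1.335, 2.84, -0.002]
wrist_force: [0.5, 0.5, -0.2]
width: 0.0117
finger_force: 40.0
```

```bash
python3 - <<'E'
from h import *
s=ctrl.state(); print(s['eef_pos'].round(4),s['wrist_force'].round(2),s['width'])
im,d,P=cam('side'); A=im[130:340,180:350]
# tray from clouds
for c in ['scene','side']:
    z=np.load(c+'.npz'); X=cloud(P2(c),z['d'])
    p=X.reshape(-1,3); m=(abs(p[:,0]-.465)<.11)&(abs(p[:,1]+.305)<.11)&(p[:,2]>.011)&(p[:,2]<.024)
    q=p[m][:,:2].astype(np.float32); 
    # keep the biggest cluster by median trimming
    r=cv2.minAreaRect(q); print(c,len(q),r)
    hsv=z['im'].reshape(-1,3)
z=np.load('w1.npz')
cv2.imwrite('pics/c3.png',np.hstack([cv2.resize(A,(486,600))[...,::-1][:, :480],]))
E
```

```text
[ 0.4618 -0.0093  0.2682] [ 0.46  0.47 -0.18] 0.011709033401567207
scene 342 ((0.43763136863708496, -0.2986326515674591), (0.1761089265346527, 0.16787917912006378), 15.895252227783203)
side 157 ((0.44768470525741577, -0.30201393365859985), (0.1568770557641983, 0.15647442638874054), 15.744926452636719)
```

View pics/c3.png

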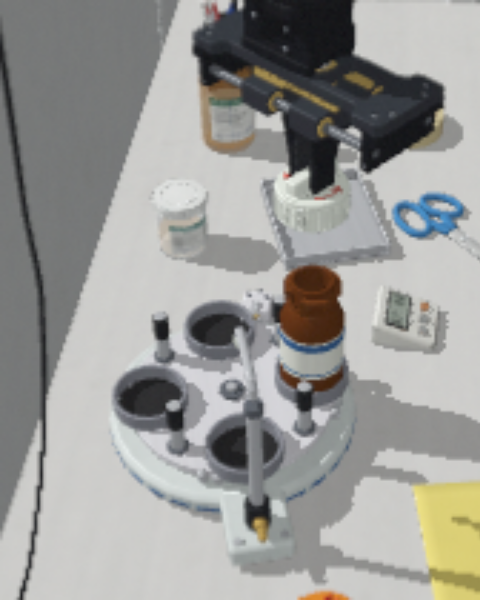

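The cap is off and hanging in the gripper, and the open bottle is in place at crop (313,290). Next I'll fix the tray rectangle by colour.

```bash
python3 - <<'E'
from h import *
for c,box in [('scene',(278,257,357,320)),('side',(264,184,324,225))]:
    z=np.load(c+'.npz'); X=cloud(P2(c),z['d']); im=z['im'].astype(float)
    l,t,r,b=box; I=im[t:b,l:r]; Y=X[t:b,l:r]
    rb=I[...,2]-I[...,0]; print(c,np.percentile(rb,[5,25,50,75,95]))
    T=cv2.threshold((np.clip(rb+60,0,120)).astype(np.uint8),0,255,cv2.THRESH_OTSU)[1]
    T=cv2.morphologyEx(T,cv2.MORPH_OPEN,np.ones((3,3)))
    n,L,S,_=cv2.connectedComponentsWithStats(T); k=1+S[1:,4].argmax()
    q=Y[(L==k)].reshape(-1,3); q=q[(q[:,2]<.03)&(np.isfinite(q[:,0]))]
    print(len(q),cv2.minAreaRect(q[:,:2].astype(np.float32)),np.median(q,0).round(3),np.percentile(q[:,0],[1,99]),np.percentile(q[:,1],[1,99]))
plan([.46,-.306,.16],95,10)
E
```

```text
scene [-11. -10.  -6.  -1.   3.]
99 ((0.35582220554351807, -0.33247309923171997), (0.06120545417070389, 0.04071344435214996), 0.2758738398551941) [ 0.348 -0.328  0.01 ] [0.32648913 0.38063961] [-0.3527278  -0.31224409]
side [-3. -2. -1.  5.  7.]
39 ((0.375055193901062, -0.3043777346611023), (0.017958853393793106, 0.0596856065094471), 3.051100492477417) [ 0.374 -0.302  0.007] [0.36483365 0.38431373] [-0.33343165 -0.27603399]
heading 140.4 -> 95.0, dist 0.316
{"travel":[0.1534, -0.1251, 0.072],"turn":[-0.0001, 0.0002, 0.0378]}
{"travel":[0.143, -0.1368, 0.0721],"turn":[-0.0001, 0.0002, 0.0378]}
{"travel":[0.1317, -0.1477, 0.0721],"turn":[-0.0001, 0.0002, 0.0378]}
{"travel":[0.1196, -0.1577, 0.0721],"turn":[-0.0001, 0.0002, 0.0378]}
{"travel":[0.1067, -0.1666, 0.0722],"turn":[-0.0001, 0.0002, 0.0378]}
{"travel":[0.0932, -0.1746, 0.0722],"turn":[-0.0001, 0.0002, 0.0378]}
{"travel":[0.079, -0.1814, 0.0722],"turn":[-0.0001, 0.0002, 0.0378]}
{"travel":[0.0644, -0.1871, 0.0722],"turn":[-0.0001, 0.0002, 0.0378]}
{"travel":[0.0494, -0.1916, 0.0722],"turn":[-0.0001, 0.0002, 0.0378]}
{"travel":[0.0341, -0.1949, 0.0722],"turn":[-0.0001, 0.0002, 0.0378]}
```

```bash
python3 - <<'E'
from h import *
def at(P,u,v,zw):
    o=w(P,None,u,v,1.0); R=cv2.Rodrigues(np.array(P['rvec'],float))[0]; c=-R.T@np.array(P['tvec']).ravel()
    return (c+(o-c)*(zw-c[2])/(o[2]-c[2]))[:2]
for c,pts,ox,oy in [('scene',[(235,257),(310,308),(245,355),(176,300)],200,140),('side',[(622-470,135),(706-470,125),(717-470,183),(633-470,192)],200,130)]:
    P=P2(c); q=np.array([at(P,ox+x/2.1,oy+y/2.1,.014) for x,y in pts]); print(c,q.round(3).tolist(),q.mean(0).round(4))
    e=np.diff(np.r_[q,q[:1]],axis=0); print(np.hypot(*e.T).round(3),np.degrees(np.arctan2(e[:,1],e[:,0])).round(0))
E
```

```text
scene [[0.5, -0.22], [0.54, -0.355], [0.419, -0.376], [0.386, -0.245]] [ 0.4614 -0.2993]
[0.141 0.123 0.135 0.117] [ -74. -170.  104.   12.]
side [[0.536, -0.345], [0.401, -0.382], [0.382, -0.234], [0.506, -0.205]] [ 0.4563 -0.2913]
[0.14  0.149 0.127 0.143] [-165.   97.   13.  -78.]
```

Call:
play_rows(
  motion=[
    {"travel": [0.153,-0.125,0.03],"turn": [0,0,0.038],"grip": -1},
    {"travel": [0.143,-0.137,0.07],"turn": [0,0,0.038],"grip": -1},
    {"travel": [0.132,-0.148,0.07],"turn": [0,0,0.038],"grip": -1},
    {"travel": [0.12,-0.158,0.07],"turn": [0,0,0.038],"grip": -1},
    {"travel": [0.107,-0.167,0.07],"turn": [0,0,0.038],"grip": -1},
    {"travel": [0.093,-0.175,0.07],"turn": [0,0,0.038],"grip": -1},
    {"travel": [0.079,-0.181,0.07],"turn": [0,0,0.038],"grip": -1},
    {"travel": [0.064,-0.187,0.07],"turn": [0,0,0.038],"grip": -1},
  ],
)

```text
time_s: 8.45
eef_pos: [0.4579, -0.2475, 0.1865]
tcp_rot: [0.374, -3.117, -0.001]
wrist_force: [0.2, 0.7, -0.2]
width: 0.012
finger_force: 40.0
```

Call:
play_rows(
  motion=[
    {"travel": [0.049,-0.19,0.07],"turn": [0,0,0.038],"grip": -1},
    {"travel": [0.034,-0.14,0.07],"turn": [0,0,0.038],"grip": -1},
    {"travel": [0,0,0],"turn": [0,0,0],"grip": -1},
  ],
)

```text
time_s: 8.75
eef_pos: [0.4542, -0.3002, 0.1647]
tcp_rot: [0.121, -3.134, 0.001]
wrist_force: [-0.8, 0.3, -0.3]
width: 0.0116
finger_force: 40.0
```

```bash
python3 - <<'E'
from h import *
s=ctrl.state(); print(s['joint_pos'].round(2),s['eef_pos'].round(4))
im,d,P=cam('wrist'); A=im[:,:,::-1]
im2,d2,P=cam('side'); B=cv2.resize(im2[150:260,200:360,::-1],None,fx=2.4,fy=2.4)
o=np.zeros((420,800,3),np.uint8); o[:300,:400]=cv2.resize(A,(400,300)); o[:264,410:794]=B; cv2.imwrite('pics/c4.png',o)
E
```

```text
[ 0.06  0.35  0.57  1.93 -0.23  0.93  2.38] [ 0.4542 -0.3002  0.1647]
```

View pics/c4.png

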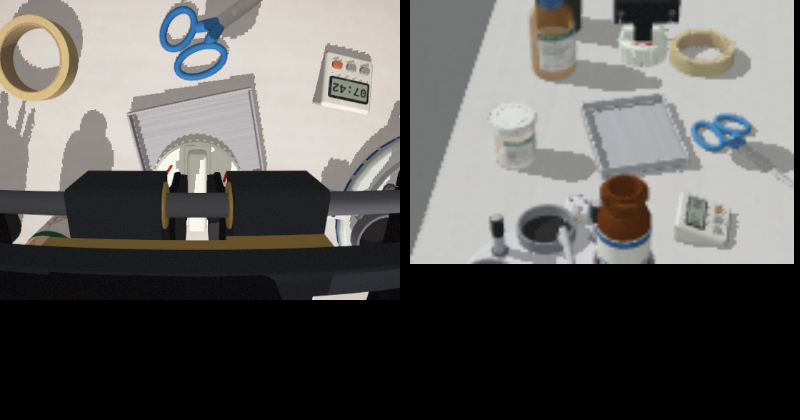

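The wrist view shows the cap over the tray, between its side walls. Checking the tray centre from these corners.

```bash
python3 - <<'E'
from h import *
def at(P,u,v,zw):
    o=w(P,None,u,v,1.0); R=cv2.Rodrigues(np.array(P['rvec'],float))[0]; c=-R.T@np.array(P['tvec']).ravel()
    return (c+(o-c)*(zw-c[2])/(o[2]-c[2]))[:2]
P=P2('wrist'); a,b=[at(P,x*1.4,y*1.4,.016) for x,y in [(129,112),(253,88)]]
print(a,b,np.linalg.norm(a-b)); e=(b-a)/np.linalg.norm(b-a); n=np.array([e[1],-e[0]]); print('centre',(a+b)/2+.06*n,'or',(a+b)/2-.06*n)
P=P2('side'); q=np.array([at(P,200+(x-410)/2.4,150+y/2.4,.012) for x,y in [(584,103),(656,95),(688,162),(613,174)]]); print(q.round(3).tolist(),q.mean(0))
E
```

```text
[ 0.43011452 -0.38084723] [ 0.39061475 -0.23894265] 0.1472994998094134
centre [ 0.46816711 -0.29380537] or [ 0.35256216 -0.32598451]
[[0.536, -0.355], [0.435, -0.382], [0.388, -0.234], [0.484, -0.203]] [ 0.46086438 -0.29373429]
```

Call:
play_rows(
  motion=[
    {"travel": [-0.08,0.03,0.1],"turn": [0,0,0],"grip": -1},
    {"travel": [0,0,0.2],"turn": [0,0,0],"grip": -1},
    {"travel": [0,0,0.2],"turn": [0,0,0],"grip": -1},
    {"travel": [0,0,0.2],"turn": [0,0,0],"grip": -1},
    {"travel": [0,0,0.1],"turn": [0,0,0],"grip": -1},
    {"travel": [0,0,0.03],"turn": [0,0,0],"grip": -1},
    {"travel": [0,0,0],"turn": [0,0,0],"grip": -1},
  ],
)

```text
time_s: 9.55
eef_pos: [0.4689, -0.2917, 0.0427]
tcp_rot: [-0.132, 3.139, 0.0]
wrist_force: [-0.2, 0.5, -0.2]
width: 0.0114
finger_force: 40.0
```

Call:
play_rows(
  motion=[
    {"travel": [0,0,0.02],"turn": [0,0,0],"grip": -1},
    {"travel": [0,0,0.02],"turn": [0,0,0],"grip": -1},
    {"travel": [0,0,0],"turn": [0,0,0],"grip": -1},
  ],
)

```text
time_s: 9.85
eef_pos: [0.4687, -0.2922, 0.0369]
tcp_rot: [-0.131, 3.138, -0.0]
wrist_force: [-1.1, -0.2, 0.5]
width: 0.0117
finger_force: 40.0
```

Call:
play_rows(
  motion=[
    {"travel": [0,0,0.02],"turn": [0,0,0],"grip": -1},
    {"travel": [0,0,0.015],"turn": [0,0,0],"grip": -1},
    {"travel": [0,0,0],"turn": [0,0,0],"grip": -1},
  ],
)

```text
time_s: 10.15
eef_pos: [0.4686, -0.2922, 0.0313]
tcp_rot: [-0.13, 3.139, 0.0]
wrist_force: [0.1, 0.0, 1.2]
width: 0.0112
finger_force: 40.0
```

Call:
play_rows(
  motion=[
    {"travel": [0,0,0.01],"turn": [0,0,0],"grip": -1},
    {"travel": [0,0,0],"turn": [0,0,0],"grip": -1},
  ],
)

```text
time_s: 10.35
eef_pos: [0.4686, -0.2922, 0.0312]
tcp_rot: [-0.13, 3.138, 0.002]
wrist_force: [-3.6, 2.4, 15.3]
width: 0.0117
finger_force: 40.0
```

Call:
play_rows(
  motion=[
    {"travel": [0,0,-0.013],"turn": [0,0,0],"grip": -1},
    {"travel": [0,0,0],"turn": [0,0,0],"grip": -0.3},
    {"travel": [0,0,0],"turn": [0,0,0],"grip": -0.3},
    {"travel": [0,0,0],"turn": [0,0,0],"grip": -0.3},
    {"travel": [0,0,-0.1],"turn": [0,0,0],"grip": -0.3},
    {"travel": [0,0,-0.25],"turn": [0,0,0],"grip": -0.3},
    {"travel": [0,0,-0.3],"turn": [0,0,0],"grip": -0.3},
    {"travel": [0,0,-0.3],"turn": [0,0,0],"grip": -0.3},
  ],
)

```text
time_s: 11.15
eef_pos: [0.468, -0.2923, 0.1763]
tcp_rot: [0.13, -3.138, 0.0]
wrist_force: [0.4, -0.9, 0.4]
width: 0.0306
finger_force: 0.0
```

Call:
play_rows(
  motion=[
    {"travel": [0,0,-0.2],"turn": [0,0,0],"grip": -0.3},
    {"travel": [0,0,0],"turn": [0,0,0],"grip": -0.3},
  ],
)

```text
time_s: 11.35
eef_pos: [0.4708, -0.2942, 0.2098]
tcp_rot: [-0.129, 3.129, -0.007]
wrist_force: [0.5, -0.3, 0.7]
width: 0.0302
finger_force: 0.0
```

```bash
python3 - <<'E'
from h import *
s=ctrl.state(); print(s['joint_pos'].round(2),s['eef_pos'].round(4),s['wrist_force'].round(1))
im,d,P=cam('wrist'); A=im[:,:,::-1]; im2,d2,P2_=cam('side'); B=cv2.resize(im2[150:310,195:355,::-1],None,fx=2.4,fy=2.4)
X=cloud(P2_,d2).reshape(-1,3)
o=np.zeros((400,800,3),np.uint8); o[:300,:400]=cv2.resize(A,(400,300)); o[:384,410:794]=B; cv2.imwrite('pics/c5.png',o)
# cap
m=(np.hypot(X[:,0]-.468,X[:,1]+.293)<.045)&(X[:,2]>.024)&(X[:,2]<.06); e=X[m]; print('cap z',np.percentile(e[:,2],[10,50,90,98]).round(4),e.mean(0).round(3))
# pegs and axis from side cloud
for ang in [-29,61,151,241]:
    c=np.array([.5335,.0108])+.08*np.array([np.cos(np.radians(ang)),np.sin(np.radians(ang))])
    m=(np.hypot(X[:,0]-c[0],X[:,1]-c[1])<.025)&(X[:,2]>.065)&(X[:,2]<.105); e=X[m]
    print(ang,c.round(4),m.sum(),cv2.minAreaRect(e[:,:2].astype(np.float32))[:2] if m.sum()>3 else '',e[:,2].max() if m.sum() else '')
plan([.6035,-.028,.23],80,12)
E
```

```text
[ 0.01  0.31  0.59  1.87 -0.2   1.01  2.34] [ 0.4708 -0.2942  0.2098] [ 0.5 -0.3  0.7]
cap z [0.0271 0.0323 0.0435 0.0457] [ 0.468 -0.283  0.034]
-29 [ 0.6035 -0.028 ] 56 ((0.601080596446991, -0.025040870532393456), (0.01410365104675293, 0.013243071734905243)) 0.09662373517510307
61 [0.5723 0.0808] 63 ((0.5723491311073303, 0.08266983181238174), (0.013184105977416039, 0.01576981693506241)) 0.09794379106263393
151 [0.4635 0.0496] 54 ((0.46309953927993774, 0.052731432020664215), (0.009958784095942974, 0.014623896218836308)) 0.09575052243195437
241 [ 0.4947 -0.0592] 36 ((0.49474629759788513, -0.0556916743516922), (0.011069836094975471, 0.013883733190596104)) 0.09631905380107861
heading 94.8 -> 80.0, dist 0.298
{"travel":[-0.0869, 0.14, -0.0136],"turn":[-0.0, 0.0001, 0.0103]}
{"travel":[-0.0839, 0.1419, -0.0136],"turn":[-0.0, 0.0001, 0.0103]}
{"travel":[-0.0808, 0.1436, -0.0137],"turn":[-0.0, 0.0001, 0.0103]}
{"travel":[-0.0777, 0.1453, -0.0137],"turn":[-0.0, 0.0001, 0.0103]}
{"travel":[-0.0746, 0.147, -0.0137],"turn":[-0.0, 0.0001, 0.0103]}
{"travel":[-0.0714, 0.1485, -0.0137],"turn":[-0.0, 0.0001, 0.0103]}
{"travel":[-0.0682, 0.15, -0.0137],"turn":[-0.0, 0.0001, 0.0103]}
{"travel":[-0.065, 0.1515, -0.0137],"turn":[-0.0, 0.0001, 0.0103]}
{"travel":[-0.0617, 0.1528, -0.0137],"turn":[-0.0, 0.0001, 0.0103]}
{"travel":[-0.0584, 0.1541, -0.0137],"turn":[-0.0, 0.0001, 0.0103]}
{"travel":[-0.0551, 0.1553, -0.0137],"turn":[-0.0, 0.0001, 0.0103]}
{"travel":[-0.0517, 0.1565, -0.0137],"turn":[-0.0, 0.0001, 0.0103]}
```

View pics/c5.png

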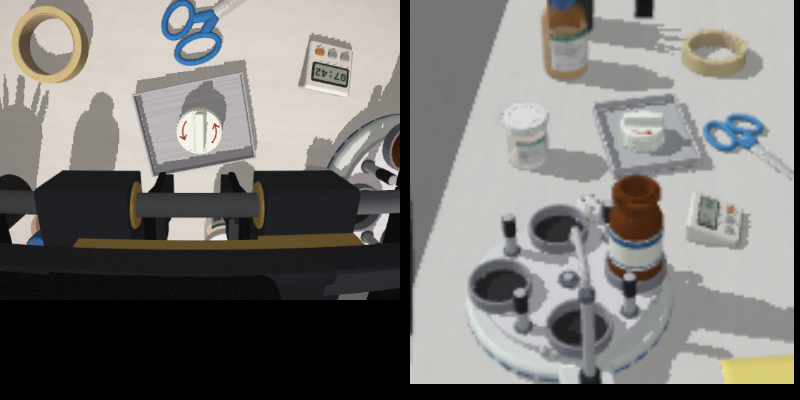

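The cap lies flat in the tray, open side down, at (642,130) in the side crop. Next, to above the push peg at about (0.603, -0.028).

Call:
play_rows(
  motion=[
    {"travel": [-0.131,0.21,-0.02],"turn": [0,0,0.015],"grip": -0.3},
    {"travel": [-0.124,0.214,-0.02],"turn": [0,0,0.015],"grip": -0.3},
    {"travel": [-0.118,0.218,-0.02],"turn": [0,0,0.015],"grip": -0.3},
    {"travel": [-0.111,0.221,-0.02],"turn": [0,0,0.015],"grip": -0.3},
    {"travel": [-0.104,0.225,-0.02],"turn": [0,0,0.015],"grip": -0.3},
    {"travel": [-0.096,0.228,-0.02],"turn": [0,0,0.015],"grip": -0.3},
    {"travel": [-0.09,0.23,-0.02],"turn": [0,0,0.015],"grip": -0.3},
    {"travel": [-0.082,0.232,0],"turn": [0,0,0.018],"grip": -0.3},
  ],
)

```text
time_s: 12.25
eef_pos: [0.604, -0.0269, 0.2239]
tcp_rot: [-0.276, -3.127, 0.001]
wrist_force: [-0.1, 0.3, -0.4]
width: 0.0304
finger_force: 0.0
```

Call:
play_rows(
  motion=[
    {"travel": [0,0,0],"turn": [0,0,0],"grip": -0.3},
    {"travel": [0,0,0],"turn": [0,0,0],"grip": -0.3},
  ],
)

```text
time_s: 12.45
eef_pos: [0.6034, -0.0274, 0.2233]
tcp_rot: [-0.27, -3.126, 0.002]
wrist_force: [-0.6, -0.3, -0.2]
width: 0.0306
finger_force: 0.0
```

```bash
python3 - <<'E'
from h import *
s=ctrl.state(); print(s['joint_pos'].round(2),s['eef_pos'].round(4),s['wrist_force'].round(1),s['width'])
im,d,P=cam('wrist'); X=cloud(P,d).reshape(-1,3)
for ang in [-29,61,151,241]:
    c=np.array([.5335,.0108])+.08*np.array([np.cos(np.radians(ang)),np.sin(np.radians(ang))])
    m=(np.hypot(X[:,0]-c[0],X[:,1]-c[1])<.025)&(X[:,2]>.088)&(X[:,2]<.102); e=X[m]
    print(ang,c.round(4),m.sum(),cv2.minAreaRect(e[:,:2].astype(np.float32))[:2] if m.sum()>3 else '')
m=(np.hypot(X[:,0]-.461,X[:,1]+.009)<.04)&(X[:,2]>.158)&(X[:,2]<.172); print('rim',m.sum(),cv2.minEnclosingCircle(X[m][:,:2].astype(np.float32)) if m.sum()>3 else '')
plan([.6035,-.028,.1],80,6)
E
```

```text
[-0.43  0.38  0.54  1.73 -0.22  1.09  1.58] [ 0.6034 -0.0274  0.2233] [-0.6 -0.3 -0.2] 0.03062320511730804
-29 [ 0.6035 -0.028 ] 250 ((0.6028434634208679, -0.029974432662129402), (0.0138431740924716, 0.013897967524826527))
61 [0.5723 0.0808] 292 ((0.572352409362793, 0.07875248044729233), (0.013930868357419968, 0.01455142442137003))
151 [0.4635 0.0496] 196 ((0.46714743971824646, 0.04786326363682747), (0.014152445830404758, 0.007502250373363495))
241 [ 0.4947 -0.0592] 290 ((0.4943881630897522, -0.0601687878370285), (0.013837754726409912, 0.01371119637042284))
rim 847 ((0.4768252670764923, -0.014173697680234909), 0.016448453068733215)
heading 80.0 -> 80.0, dist 0.124
{"travel":[-0.0006, 0.0014, 0.1375],"turn":[-0.0001, -0.0002, -0.0]}
{"travel":[-0.0005, 0.0014, 0.1375],"turn":[-0.0001, -0.0002, -0.0]}
{"travel":[-0.0004, 0.0013, 0.1375],"turn":[-0.0001, -0.0002, -0.0]}
{"travel":[-0.0004, 0.0013, 0.1375],"turn":[-0.0001, -0.0002, -0.0]}
{"travel":[-0.0003, 0.0013, 0.1375],"turn":[-0.0001, -0.0002, -0.0]}
{"travel":[-0.0002, 0.0012, 0.1375],"turn":[-0.0001, -0.0002, -0.0]}
```

Call:
play_rows(
  motion=[
    {"travel": [0,-0.017,0.2],"turn": [0,0,0],"grip": -0.3},
    {"travel": [0,0,0.25],"turn": [0,0,0],"grip": -0.3},
    {"travel": [0,0,0.25],"turn": [0,0,0],"grip": -0.3},
    {"travel": [0,0,0.1],"turn": [0,0,0],"grip": -0.3},
    {"travel": [0,0,0.1],"turn": [0,0,0],"grip": -0.3},
    {"travel": [0,0,0.1],"turn": [0,0,0],"grip": -0.3},
    {"travel": [0,0,0.03],"turn": [0,0,0],"grip": -0.3},
    {"travel": [0,0,0],"turn": [0,0,0],"grip": -0.3},
  ],
)

```text
time_s: 13.3
eef_pos: [0.6039, -0.031, 0.0706]
tcp_rot: [-0.274, -3.13, -0.0]
wrist_force: [-0.7, -0.3, 0.4]
width: 0.0308
finger_force: 0.0
```

Call:
play_rows(
  motion=[
    {"travel": [0,0,0],"turn": [0,0,0],"grip": -1},
    {"travel": [0,0,0],"turn": [0,0,0],"grip": -1},
    {"travel": [0,0,0],"turn": [0,0,0],"grip": -1},
    {"travel": [0,0,0],"turn": [0,0,0],"grip": -1},
  ],
  newtons=20,
)

```text
time_s: 13.7
eef_pos: [0.6047, -0.029, 0.0715]
tcp_rot: [0.272, 3.128, 0.004]
wrist_force: [0.8, 3.8, 2.9]
width: 0.0125
finger_force: 20.0
```

```bash
python3 - <<'E'
from h import *
s=ctrl.state(); p=s['eef_pos']; print(s['joint_pos'].round(2),p.round(4),s['wrist_force'].round(1),s['width'])
ax=np.array([.5334,.0093]); r=p[:2]-ax; print('r',np.hypot(*r),'ang',np.degrees(np.arctan2(r[1],r[0])))
M=Ro.from_rotvec(s['tcp_rot']).as_matrix(); th=np.radians(-6); c,sn=np.cos(th),np.sin(th)
d=np.array([[c,-sn],[sn,c]])@r-r; d=np.r_[d,0]; print('per 6deg row travel share',(M.T@d/.15).round(4),'turn',6/120)
E
```

```text
[-0.36  0.56  0.46  1.86 -0.34  0.8   1.68] [ 0.6047 -0.029   0.0715] [0.8 3.8 2.9] 0.012469404588924309
r 0.08094488025537519 ang -28.245721438930264
per 6deg row travel share [ 0.0205 -0.0526 -0.0002] turn 0.05
```

Call:
play_rows(
  motion=[
    {"travel": [0.01,-0.026,0],"turn": [0,0,0.025],"grip": -1},
    {"travel": [0.01,-0.026,0],"turn": [0,0,0.025],"grip": -1},
    {"travel": [0.02,-0.052,0],"turn": [0,0,0.05],"grip": -1},
    {"travel": [0.02,-0.052,0],"turn": [0,0,0.05],"grip": -1},
    {"travel": [0.02,-0.052,0],"turn": [0,0,0.05],"grip": -1},
    {"travel": [0.02,-0.052,0],"turn": [0,0,0.05],"grip": -1},
    {"travel": [0,0,0],"turn": [0,0,0],"grip": -1},
  ],
  newtons=30,
)

```text
time_s: 14.4
eef_pos: [0.5751, -0.0594, 0.0715]
tcp_rot: [-1.077, -2.95, -0.004]
wrist_force: [-0.7, 3.7, 5.0]
width: 0.0123
finger_force: 30.0
```

```bash
cat > st.py <<'E'
from h import *
s=ctrl.state(); p=s['eef_pos']; print(s['joint_pos'].round(2),p.round(4),s['wrist_force'].round(1),s['width'])
ax=np.array([.5334,.0093]); r=p[:2]-ax; print('r',np.hypot(*r),'ang',np.degrees(np.arctan2(r[1],r[0])))
M=Ro.from_rotvec(s['tcp_rot']).as_matrix(); print('head',np.degrees(np.arctan2(M[1,1],M[0,1])),M[:,2].round(3))
E
python3 st.py
```

```text
[-0.42  0.55  0.61  1.93 -0.44  0.79  1.31] [ 0.5751 -0.0594  0.0715] [-0.7  3.7  5. ] 0.012309883597186513
r 0.08032910169470513 ang -58.75774305646763
head 49.87139662840887 [-0.     0.003 -1.   ]
```

Call:
play_rows(
  motion=[
    {"travel": [0.0205,-0.0525,0],"turn": [0,0,0.05],"grip": -1},
    {"travel": [0.0205,-0.0525,0],"turn": [0,0,0.05],"grip": -1},
    {"travel": [0.0205,-0.0525,0],"turn": [0,0,0.05],"grip": -1},
    {"travel": [0.0205,-0.0525,0],"turn": [0,0,0.05],"grip": -1},
    {"travel": [0.0205,-0.0525,0],"turn": [0,0,0.05],"grip": -1},
    {"travel": [0.0205,-0.0525,0],"turn": [0,0,0.05],"grip": -1},
    {"travel": [0.0205,-0.0525,0],"turn": [0,0,0.05],"grip": -1},
    {"travel": [0,0,0],"turn": [0,0,0],"grip": -1},
  ],
)

```text
time_s: 15.2
eef_pos: [0.5189, -0.0701, 0.0714]
tcp_rot: [-2.061, -2.37, -0.004]
wrist_force: [0.8, 3.5, 4.7]
width: 0.0123
finger_force: 30.0
```

```bash
python3 st.py
```

```text
[-0.57  0.54  0.82  2.07 -0.57  0.77  0.75] [ 0.5189 -0.0701  0.0714] [0.8 3.5 4.7] 0.012273267890525531
r 0.08068799551581114 ang -100.35356030984416
head 7.961587973478401 [ 0.001  0.002 -1.   ]
```

Call:
play_rows(
  motion=[
    {"travel": [0.0205,-0.0525,0],"turn": [0,0,0.05],"grip": -1},
    {"travel": [0.0205,-0.0525,0],"turn": [0,0,0.05],"grip": -1},
    {"travel": [0.014,-0.035,0],"turn": [0,0,0.033],"grip": -1},
    {"travel": [0.007,-0.0175,0],"turn": [0,0,0.017],"grip": -1},
    {"travel": [0,0,0],"turn": [0,0,0],"grip": -1},
    {"travel": [0,0,0],"turn": [0,0,0],"grip": -1},
  ],
)

```text
time_s: 15.8
eef_pos: [0.4986, -0.0637, 0.0716]
tcp_rot: [2.4, 2.016, 0.006]
wrist_force: [8.3, -0.4, -4.4]
width: 0.0119
finger_force: 30.0
```

```bash
python3 st.py
```

```text
[-0.66  0.54  0.92  2.12 -0.63  0.77  0.49] [ 0.4986 -0.0637  0.0716] [ 8.3 -0.4 -4.4] 0.011922355734472657
r 0.08084997529257215 ang -115.46519311087764
head -9.927711234313884 [ 0.008 -0.003 -1.   ]
```

Call:
play_rows(
  motion=[
    {"travel": [0.005,-0.015,0],"turn": [0,0,0],"grip": -1},
    {"travel": [0.005,-0.015,0],"turn": [0,0,0],"grip": -1},
    {"travel": [0,0,0],"turn": [0,0,0],"grip": -1},
  ],
)

```text
time_s: 16.1
eef_pos: [0.4929, -0.0609, 0.0715]
tcp_rot: [2.404, 2.017, 0.005]
wrist_force: [4.6, 0.3, -0.4]
width: 0.0123
finger_force: 30.0
```

```bash
python3 st.py
```

```text
[-0.66  0.53  0.92  2.13 -0.62  0.77  0.49] [ 0.4929 -0.0609  0.0715] [ 4.6  0.3 -0.4] 0.012280798408564404
r 0.08109038397948597 ang -119.98630303097406
head -10.005532083087425 [ 0.005 -0.001 -1.   ]
```

It clicked home: the force dropped and the peg angle is about -119.5°. Releasing and lifting clear.

Call:
play_rows(
  motion=[
    {"travel": [0,0,0],"turn": [0,0,0],"grip": -0.3},
    {"travel": [0,0,0],"turn": [0,0,0],"grip": -0.3},
    {"travel": [0,0,0],"turn": [0,0,0],"grip": -0.3},
    {"travel": [0,0,0],"turn": [0,0,0],"grip": -0.3},
    {"travel": [0,0,-0.1],"turn": [0,0,0],"grip": -0.3},
    {"travel": [0,0,-0.25],"turn": [0,0,0],"grip": -0.3},
    {"travel": [0,0,-0.3],"turn": [0,0,0],"grip": -0.3},
    {"travel": [0,0,-0.3],"turn": [0,0,0],"grip": -0.3},
  ],
)

```text
time_s: 16.9
eef_pos: [0.4896, -0.0611, 0.2141]
tcp_rot: [-2.406, -2.018, 0.003]
wrist_force: [1.4, 1.3, 0.6]
width: 0.0307
finger_force: 0.0
```

Call:
play_rows(
  motion=[
    {"travel": [0,0,-0.3],"turn": [0,0,0],"grip": -0.3},
    {"travel": [0,0,-0.3],"turn": [0,0,0],"grip": -0.3},
    {"travel": [0,0,0],"turn": [0,0,0],"grip": -0.3},
    {"travel": [0,0,0],"turn": [0,0,0],"grip": -0.3},
  ],
)

```text
time_s: 17.3
eef_pos: [0.4906, -0.0606, 0.3035]
tcp_rot: [-2.405, -2.02, -0.003]
wrist_force: [-0.6, 0.8, -0.1]
width: 0.0304
finger_force: 0.0
```

```bash
python3 - <<'E'
from h import *
s=ctrl.state(); print(s['eef_pos'].round(3),s['wrist_force'].round(1),s['width'])
im,d,P=cam('side'); X=cloud(P,d).reshape(-1,3); A=cv2.resize(im[130:340,180:350,::-1],(486,600))
cv2.imwrite('pics/c6.png',A)
a=[]
for ang in [-29,61,151,241]:
    c=np.array([.533,.0125])+.08*np.array([np.cos(np.radians(ang)),np.sin(np.radians(ang))])
    m=(np.hypot(X[:,0]-c[0],X[:,1]-c[1])<.025)&(X[:,2]>.065)&(X[:,2]<.105); e=X[m]
    print(ang,m.sum(),np.round(cv2.minAreaRect(e[:,:2].astype(np.float32))[0],4) if m.sum()>3 else '')
for c in ['scene']:
    i2,_,_=cam(c); save('end_scene',i2)
E
```

```text
[ 0.491 -0.061  0.303] [-0.6  0.8 -0.1] 0.030449509667326638
-29 57 [ 0.6026 -0.0253]
61 63 [0.5722 0.0829]
151 54 [0.4635 0.0531]
241 56 [ 0.4935 -0.0551]
```

View pics/c6.png

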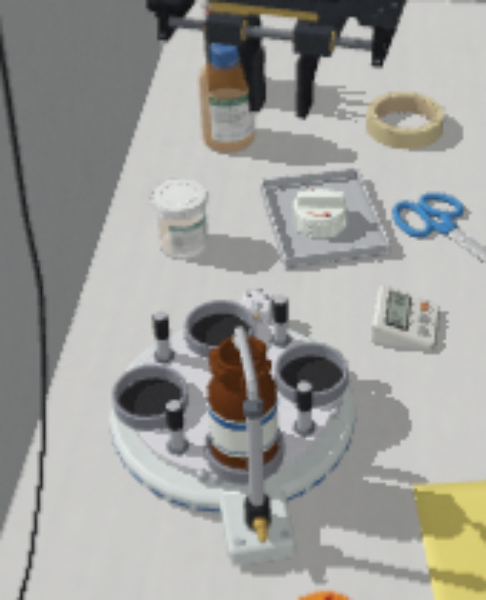

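The open bottle (240,400) stands under the nozzle and the pegs are back at their original angles, so the turntable is home. The cap lies flat in the tray (320,213), and the jar, reagent bottle and timer haven't moved. Handing in.

```bash
python3 -c "
from workcell import ctrl
print(ctrl.sign_off())"
```

```text
the job is handed in; nothing more can be done
None
```

The job is handed in: the cap is unlocked and lying flat, open side down, in the steel tray, and the turntable has clicked home one position clockwise with the open bottle under the nozzle. The nozzle, jar, bottle and timer were not knocked, and the gripper is open and clear of everything, at about 17 s of the 72 s allowed.

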